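# Kit mirror-image brackets and stack the stack-nest totes

### The arm

A 7-joint arm with a two-finger parallel gripper is mounted at the origin on the work surface. World frame = base frame: x ahead of the robot, y to its left, z up, the work surface at z = 0. Lengths are in mm, angles in rad, forces in N, time in s.
With the tool pointing down it reaches from about 350 to 900 mm from the base axis. Payload 8.1 kg.
Tool frame: the origin (TCP) lies between the finger pads; the fingertips stand 14 mm ahead of it and the grasp point (between the pads) lies 5 mm behind it; z points along the fingers, y is the line along which they close (so a half turn about z gives the same grasp; the last joint's range is limited). The gripper opens to 92 mm and grips with 3 to 60 N. Pads are 19 mm wide; open, the fingers measure 130 mm over their backs; the gripper's body (75 mm by 190 mm) begins 47 mm behind the grasp point.
Start: joints at [1.181, 0.434, 0.025, 1.573, -0.012, 1.134, -0.075], TCP at [176.779, -599.492, 240.742] pointing down, gripper open.
Joint ranges: [-2.62, 2.62], [-0.44, 2.09], [-1.27, 1.32], [0.08, 2.57], [-1.32, 4.46], [0.12, 2], [-2.74, 2.74]. Speed limits (rad/s): [2.22, 2.22, 3.01, 3.01, 3.14, 3.14, 3.14].

### API

Orientations are given as a 3x3 rotation matrix whose columns are the frame's x, y, z axes.
In Python, from bench import arm gives the robot as it stands. The module is installed in compiled form; this text tells all that it offers.
- The arm moves only by the shell command python3 -m jog 'ROWS' [FORCE]. ROWS is JSON, a list of rows, each an object with "xyz": the shift along the tool's x, y, z in mm, a list of three; "delta_rot": the turn, a rotation vector about the tool's x, y, z in rad, a list of three; "grip": the finger opening in mm, from 0 to 91.8. In form: [{"xyz": [tx, ty, tz], "delta_rot": [ax, ay, az], "grip": grip}, ...]. A call has 1 to 5 rows; each row is the pose to reach, as a shift and turn from the pose commanded when the call began, along the tool's axes at that moment; what a row does not reach only later rows make up. A row lasts 1/8 s, in which the tool goes at most 62.5 mm and 10.7 degrees, less where a joint would pass 70% of its speed; a pose out of reach is approached as far as the arm can. A call with a gripper value outside its range is refused whole. The fingers move at their own pace and stop on an object; FORCE is the grip in N (left out, the last holds). Time passes only in rows, so rows that repeat a pose let the fingers close. It gives the time, the measured TCP pose, the force, the opening and the grip force at its end, in the units of the state.
- arm.read_state(): the state, without advancing time (a new reading comes with each control period).
- arm.capture(name): name is "scene" or "top"; returns a dict with "pixels" (384x512x3 uint8, red, green, blue), "intrinsics" (3x3 intrinsics, pixels), "R" (3x3) and "t" (3): a world point X has camera coordinates R X + t. Camera axes: x right, y down, z forward; pixel columns grow to the right and rows downward; lengths in mm; the calibration is good to about 2 mm. A picture is of the moment at which its call begins. There is no depth.
- arm.hand_in(): hands the job in; it is judged then, once.
Trained networks look in a picture, given as the dict that the camera call returned (one of the last four; its "shot" number tells which), for a name from the list of things; names that differ only in an ending like _2 or _b are one class to them, and where a whole thing is asked for, a point or a joint stands for the part that bears it (a point fixed in the world has none). Each returns a list of dicts, best first, with "confidence" (0 to 1); they miss things now and then, are a little off and sometimes report something else, mostly with a low value. They report only what shows in the picture. A call takes as long as a camera call. They do not tell look-alikes from the thing itself.
- arm.spot_in(picture, label): "location" ([column, row] in pixels, amid what is visible of it).
- arm.silhouettes(picture, label): "region" (384x512 bool, what is visible of it) and "location" ([column, row] in pixels, amid what is visible of it).
The state is a dict: "t": time; "joint_pos": joint angles; "qd": joint speeds; "effort": joint torques, N m; "position": TCP position; "tool_rot": TCP orientation; "contact_force": force on the tool from outside, world axes, zero at the start; "torque": the same for the moment, N m; "grip_width": finger opening in mm; "finger_force": force on a finger pad.
Only numpy, scipy, OpenCV 4.12 (cv2) and the standard library are available. Lean on these libraries where they do the work, as an engineer would, in place of code of your own. Each camera call takes 0.05 s, during which the arm holds its last target. There are 200 camera calls.

### The job

Put the left-hand bracket in the yellow tote and the right-hand bracket in the blue tote, and stack the blue tote on the yellow one, turned the right way round so that it stands level on the yellow tote's ledges instead of nesting in it. The yellow tote stays on the bench with its bracket inside; leave the glue bottle, tape roll and sanding block where they are, and do not knock the bottle over.

Things in the scene. Friction and masses are not known exactly. Their poses are not given: they have to be found in the camera images.
- yellow_tote: Yellow stack-nest tote, 180 (x) x 130 (y) x 68 high, about 0.3 kg. Origin: centre of underside; z up; x points to the end with the RED rim (other end yellow). Same shape as the blue tote: set in red end over red end, a tote sinks in and NESTS (undersides 26 apart if empty, else onto the contents); turned half a turn, red end over plain end, it stands on the four ledges and STACKS.
- blue_tote: Blue stack-nest tote, same shape, size, weight and axes as the yellow one (x to its RED-rimmed end). Walls 3 thick slope in below the rim to a floor 4 thick, 147 x 97 outside, notched under each ledge; clear floor 130 x 62. Tips can reach 21 below the rim top, where a 4 mm step juts in at the rim's foot (height 42 to 46).
- yellow_seat (a point): Point 52 above the yellow tote's underside centre, level with its ledge tops. When stacked, the blue tote's origin is here, long axes parallel, x axes opposed, about 5 mm play. Ledges (both totes): on both long sides at x = -55 and +25, each 20 long, 8 thick, reaching in to y = +-35.
- blue_red_rim (a point): Top of the blue tote's red end rim, mid-width and mid-thickness (x 86, y 0, height 68). The rim is an upright band 8 thick, 26 tall, round the whole tote, outer faces x = +-90, y = +-65. Pinch it from above, one finger in, one out.
- blue_plain_rim (a point): Top of the blue tote's plain end rim, mid-width and mid-thickness (x -86, y 0, height 68): another place to pinch. On the long sides (y = +-61) pinch at x = -15, between the ledges.
- yellow_floor (a point): Yellow tote's inner floor, height 4, at x = -15, y = 0: clear spot between the ledges to set a bracket down.
- blue_floor (a point): Blue tote's inner floor, height 4, at x = -15, y = 0: clear spot between the ledges to set a bracket down.
- left_bracket: Left-hand aluminium bracket, about 0.12 kg. Origin on the underside below the upright tab, z up. Grip the tab: 24 (x) x 10 (y), to height 36, fingers closing along y, tips above the 8 thick foot. Foot: long toe x = -12 to +44, y = +-10; short side arm x = -12 to +8, out to y = +36. Seen from above, toe pointing away from you, the arm points left. Mirror image of the other bracket.
- right_bracket: Right-hand aluminium bracket, about 0.12 kg. Origin on the underside below the upright tab, z up. Grip the tab: 24 (x) x 10 (y), to height 36, fingers closing along y, tips above the 8 thick foot. Foot: long toe x = -12 to +44, y = +-10; short side arm x = -12 to +8, out to y = -36. Seen from above, toe pointing away from you, the arm points right. Mirror image of the other bracket.
- glue_bottle: Bystander: upright white bottle with orange cap between the brackets, diameter 52, 130 high, origin under its centre, z up. Leave it standing in place.
- tape_roll: Bystander: cream roll of masking tape lying flat, diameter 90, hole 72, 25 high, origin under its centre.
- sanding_block: Bystander: brown cork sanding block 100 (x) x 60 (y) x 28 high, origin under its centre.
Not all that is in view belongs to the job. Leave any orange or pink look-alike of the left_bracket alone.

How it is judged:
By the outcome, as a careful person would: the job done as asked, in the order asked, and still so for the second after the job is handed in, with the robot touching nothing.
It also fails if it takes over 69 s, if anything falls off the work surface, if the arm or the gripper's body presses on something with over 40 N, if the wrist force passes 120 N, or if a joint passes its speed limit or range.

## Working session

There is one attempt and no reset: what is moved stays moved. The work goes in short steps, Python scripts to look and compute and a shell command to move; the robot and the scene stay as the last step left them, time stands still between calls to the robot, and variables do not carry over. Pictures are saved under pics/ and viewed, at most 10 in all, crops included, and the job is handed in when it is done.

```bash
mkdir -p pics
cat > h.py <<'E'
import numpy as np, cv2
from bench import arm
def save(p,n,crop=None,s=1):
    im=p["pixels"][:,:,::-1]
    if crop: c0,r0,c1,r1=crop; im=im[r0:r1,c0:c1]
    cv2.imwrite("pics/"+n,cv2.resize(im,None,fx=s,fy=s,interpolation=cv2.INTER_CUBIC))
def ray(p,uv,z):
    K,R,t=[np.array(p[k],float) for k in("intrinsics","R","t")]
    d=R.T@np.linalg.solve(K,[uv[0],uv[1],1.]); c=-R.T@t
    return c+d*(z-c[2])/d[2]
def proj(p,X):
    K,R,t=[np.array(p[k],float) for k in("intrinsics","R","t")]
    q=(np.atleast_2d(X)@R.T+t)@K.T; return q[:,:2]/q[:,2:]
E
python3 - <<'E'
from h import *
np.set_printoptions(precision=3,suppress=True)
a=arm.capture("top");b=arm.capture("scene")
save(a,"top0.png",s=1.5);save(b,"scene0.png",s=1.5)
print(a["R"],a["t"],a["intrinsics"]);
for n in["left_bracket","right_bracket","yellow_tote","blue_tote","glue_bottle","tape_roll","sanding_block","blue_red_rim"]:
    for c,p in(("top",a),("scene",b)):
        print(n,c,[(np.round(d["location"]),round(d["confidence"],2)) for d in arm.spot_in(p,n)])
s=arm.read_state();print(s["t"],s["position"],s["tool_rot"],s["joint_pos"])
E
```

```text
[[ 0.    -1.    -0.012]
 [-0.995  0.001 -0.103]
 [ 0.103  0.012 -0.995]] [   5.05   574.478 1140.884] [[448.307   0.    260.173]
 [  0.    448.307 188.704]
 [  0.      0.      1.   ]]
left_bracket top [(array([218., 231.]), 0.65), (array([266., 229.]), 0.64), (array([244., 268.]), 0.6), (array([285., 270.]), 0.59), (array([330., 243.]), 0.5)]
left_bracket scene [(array([204., 156.]), 0.79), (array([296., 184.]), 0.65), (array([248., 142.]), 0.59), (array([285., 155.]), 0.58), (array([145., 179.]), 0.5), (array([258., 167.]), 0.45)]
right_bracket top [(array([261., 158.]), 0.66), (array([264., 231.]), 0.47)]
right_bracket scene [(array([243., 237.]), 0.47)]
yellow_tote top [(array([374., 185.]), 0.85), (array([329., 132.]), 0.59)]
yellow_tote scene [(array([261., 171.]), 0.74), (array([142., 179.]), 0.64)]
blue_tote top [(array([263., 230.]), 0.7), (array([164., 198.]), 0.65)]
blue_tote scene [(array([352., 205.]), 0.83)]
glue_bottle top [(array([254., 189.]), 0.62), (array([371., 188.]), 0.21)]
glue_bottle scene [(array([259., 195.]), 0.64)]
tape_roll top [(array([344., 123.]), 0.56)]
tape_roll scene [(array([286., 276.]), 0.65), (array([160., 262.]), 0.61)]
sanding_block top [(array([212., 128.]), 0.71), (array([371., 188.]), 0.17)]
sanding_block scene [(array([286., 274.]), 0.69)]
blue_red_rim top [(array([166., 200.]), 0.64)]
blue_red_rim scene [(array([353., 211.]), 0.98)]
0.9 [ 176.796 -599.481  240.733] [[ 0.959  0.283  0.   ]
 [ 0.283 -0.959 -0.   ]
 [-0.     0.    -1.   ]] [ 1.181  0.435  0.025  1.573 -0.012  1.134 -0.075]
```

View pics/top0.png

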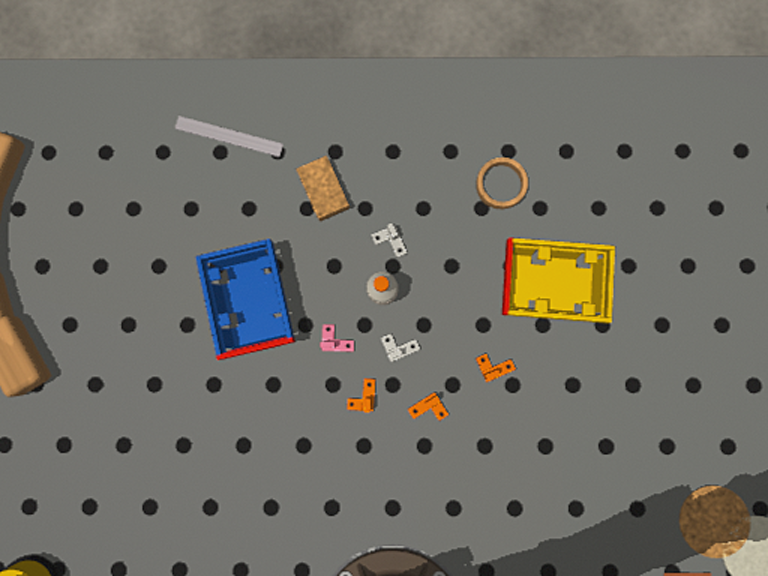

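View pics/scene0.png

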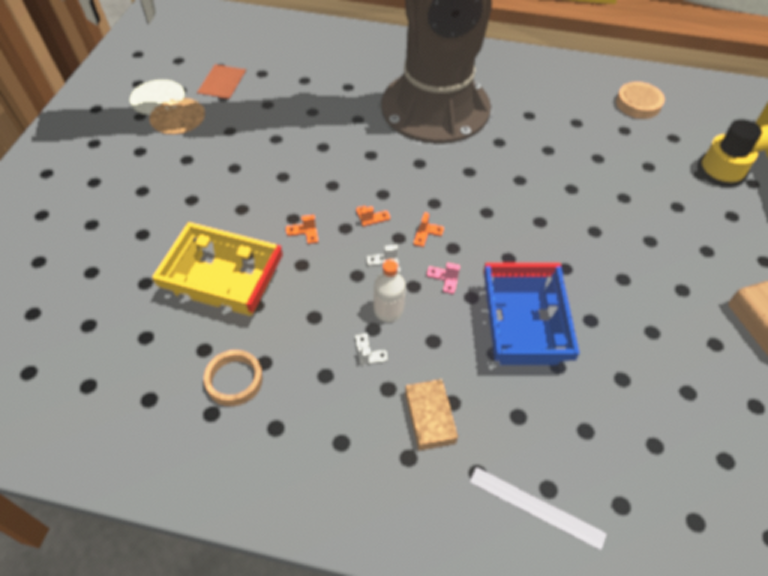

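Run:
```python
from h import *
np.set_printoptions(precision=1,suppress=True)
a=arm.capture("top")
save(a,"br.png",(205,140,305,290),4)
# alu masks: bright & grey
im=a["pixels"].astype(int);m=(im.min(2)>150)&(im.max(2)-im.min(2)<40)
n,l,st,ce=cv2.connectedComponentsWithStats(m.astype(np.uint8))
for i in range(1,n):
    if st[i,4]>30: print(st[i],ce[i],ray(a,ce[i],8))
for n in["left_bracket","yellow_tote","blue_tote"]:
    for d in arm.silhouettes(a,n):
        print(n,d["location"],d["region"].sum(),im[d["region"]].mean(0),cv2.minAreaRect(np.argwhere(d["region"])[:,::-1].astype(np.float32)))
```

```text
[117  77  71  27 611] [152.3  90.3] [847.  299.6   8. ]
[248 149  23  22 181] [260.  159.2] [656.2   5.5   8. ]
[245 184  10  16  74] [248.7 193.4] [564.1  35.7   8. ]
[254 223  26  18 191] [265.  231.5] [463.3  -7.6   8. ]
[483 359  29  25 552] [499.3 372.8] [ 106.8 -601.5    8. ]
left_bracket [328.4, 247.5] 284 [189.7 101.6  24.6] ((330.72412109375, 241.81033325195312), (18.75522804260254, 22.654830932617188), 68.19859313964844)
left_bracket [219.2, 232.7] 222 [202.4 114.1 136.4] ((224.0, 224.5), (17.0, 20.0), 90.0)
left_bracket [243.9, 268.2] 251 [199.1 102.9  14.6] ((240.8638153076172, 262.6789855957031), (17.278785705566406, 22.33142852783203), 3.5763344764709473)
left_bracket [286.3, 269.8] 275 [202.7 105.7  20. ] ((285.2253112792969, 274.05364990234375), (18.670970916748047, 22.20863151550293), 58.392494201660156)
left_bracket [263.5, 230.2] 234 [180.1 177.4 168.2] ((266.7931213378906, 228.48277282714844), (17.826751708984375, 21.169267654418945), 68.19859313964844)
yellow_tote [371.5, 185.7] 3539 [196.5 152.9  11.8] ((372.8163757324219, 186.25442504882812), (74.3017349243164, 51.751792907714844), 3.814074993133545)
blue_tote [165.1, 199.0] 3674 [ 44.8  76.8 138. ] ((162.5628662109375, 199.07662963867188), (72.91334533691406, 54.51879119873047), 77.19573211669922)
blue_tote [260.2, 157.7] 201 [174.7 171.9 162.9] ((259.7972106933594, 161.83489990234375), (20.494129180908203, 16.12334442138672), 60.945396423339844)
```

View pics/br.png

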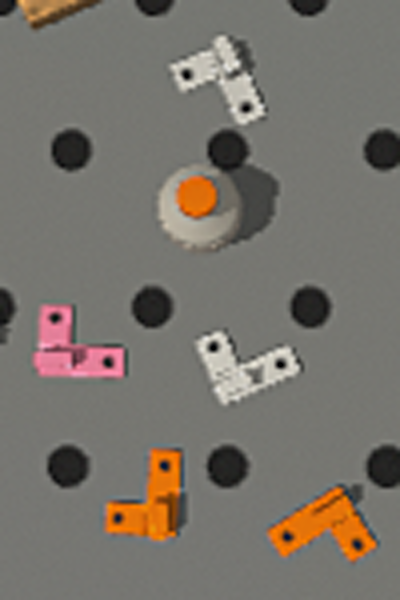

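```bash
cat > fit.py <<'E'
from h import *
from scipy.optimize import minimize
def box(x0,x1,y0,y1,z0,z1): return np.array([[x,y,z] for x in(x0,x1) for y in(y0,y1) for z in(z0,z1)],float)
TOTE=[np.vstack([box(-90,90,-65,65,42,68),box(-73.5,73.5,-48.5,48.5,0,4)])]
def BR(s): return [box(-12,44,-10,10,0,8),box(-12,8,*sorted((0,36*s)),0,8),box(-12,12,-5,5,0,36)]
def BOT(): 
    a=np.linspace(0,6.28,24);c=lambda r,z:np.c_[r*np.cos(a),r*np.sin(a),0*a+z]
    return [np.vstack([c(26,0),c(26,85)])]
def T(P,q,z=0):
    c,s=np.cos(q[2]),np.sin(q[2]); return P@np.array([[c,s,0],[-s,c,0],[0,0,1]])+[q[0],q[1],z]
def render(p,parts,q,z,S=8):
    m=np.zeros((384*S//2,512*S//2),np.uint8); S=S//2
    for P in parts:
        h=cv2.convexHull(((proj(p,T(P,q,z))+.5)*S*16).astype(np.int32)); cv2.fillConvexPoly(m,h,1,shift=4)
    return cv2.resize(m.astype(np.float32),(512,384),interpolation=cv2.INTER_AREA)
def fit(views,parts,q0,z=0,step=(8,8,.15)):
    f=lambda q:sum(np.abs(render(p,parts,q,z)-m).sum()/m.sum() for p,m in views)
    best=None
    for k in range(3):
        q0=np.array(q0,float); sim=np.vstack([q0]+[q0+np.eye(3)[i]*step[i]/(k+1)*(-1)**k for i in range(3)])
        r=minimize(f,q0,method="Nelder-Mead",options=dict(initial_simplex=sim,xatol=.02,fatol=1e-5)); q0=r.x
    return r.x,r.fun
def near(m,uv,hull=False,rad=8):
    n,l,st,ce=cv2.connectedComponentsWithStats(cv2.morphologyEx(m.astype(np.uint8),cv2.MORPH_CLOSE,np.ones((2,2))))
    i=1+np.argmin(np.hypot(*(ce[1:]-uv).T)+1e3*(st[1:,4]<40)); o=(l==i).astype(np.uint8)
    if hull:
        h=cv2.convexHull(np.argwhere(o)[:,::-1].astype(np.int32)); cv2.fillConvexPoly(o,h,1)
    return o.astype(np.float32)
def masks(p):
    hsv=cv2.cvtColor(np.ascontiguousarray(p["pixels"]),cv2.COLOR_RGB2HSV).astype(int);h,s,v=hsv[...,0],hsv[...,1],hsv[...,2]
    red=((h<6)|(h>174))&(s>150)&(v>80)
    return dict(y=((h>18)&(h<35)&(s>150)&(v>70))|red,b=((h>100)&(h<125)&(s>140)&(v>50))|red,a=(v>140)&(s<45))
E
python3 - <<'E'
from fit import *
np.set_printoptions(precision=3,suppress=True)
a=arm.capture("top");b=arm.capture("scene");A=masks(a);B=masks(b)
def go(n,parts,k,ua,ub,q0,hull):
    va=(a,near(A[k],ua,hull));vb=(b,near(B[k],ub,hull))
    for v in([va],[vb],[va,vb]): print(n,[int(m.sum()) for _,m in v],*fit(v,parts,q0))
g=lambda u,z:list(ray(a,u,z)[:2])
go("Y",TOTE,"y",(372,186),(146,178),g((372,186),60)+[1.53],True)
go("B",TOTE,"b",(163,199),(353,208),g((163,199),60)+[3.37],True)
go("L",BR(1),"a",(265,231),(256,171),g((263,233),8)+[-1.2],False)
go("R",BR(-1),"a",(260,159),(247,232),g((262,156),8)+[-2.7],False)
print(proj(a,[463,-8,8]),proj(b,[463,-8,8]),proj(b,[656,5,8]))
print("bottle cap",[ray(a,(254,189),130),ray(b,(260,177),130)])
E
```

```text
Y [3882] [ 574.577 -281.505    1.486] 0.021332431584596634
Y [3364] [ 582.12  -277.212    1.492] 0.0482126921415329
Y [3882, 3364] [ 576.72  -280.809    1.495] 0.14113304018974304
B [3826] [543.14  250.288   3.374] 0.017920151352882385
B [3388] [547.996 253.018   3.36 ] 0.11247417330741882
B [3826, 3388] [544.139 251.107   3.371] 0.1599808782339096
L [220] [450.188  -4.135  -1.156] 0.18664772808551788
L [128339] [458.191  49.293  -2.096] 0.9979341626167297
L [220, 128339] [450.173  -4.093  -1.156] 1.1848169565200806
R [209] [666.362   1.255  -2.724] 0.24401913583278656
R [128339] [662.361  26.248  -1.93 ] 0.9976605176925659
R [209, 128339] [666.354   1.36   -2.721] 1.243445634841919
[[265.127 231.658]] [[258.05  172.672]] [[246.168 232.58 ]]
bottle cap [array([563.42 ,  18.331, 130.   ]), array([569.184,  18.315, 130.   ])]
```

```bash
cat > goal.py <<'E'
# usage: goal.py x y z yaw_of_tool_y  -> shift/turn in tool axes
import sys; from h import *; from scipy.spatial.transform import Rotation as Ro
s=arm.read_state(); R=np.array(s["tool_rot"]); x,y,z,w=map(float,sys.argv[1:5])
Y=np.array([np.cos(w),np.sin(w),0]);Z=np.array([0,0,-1.]);G=np.c_[np.cross(Y,Z),Y,Z]
print("t",round(s["t"],2),"pos",np.round(s["position"],1),"shift",np.round(R.T@(np.array([x,y,z])-s["position"]),1),"turn",np.round(Ro.from_matrix(R.T@G).as_rotvec(),3),"w",np.round(s["grip_width"],1),"F",np.round(s["finger_force"],1),np.round(s["contact_force"],1),"q7",np.round(s["joint_pos"][6],2))
E
J="python3 -m jog"
$J '[{"xyz":[200,-230,20],"delta_rot":[0,0,0],"grip":60},{"xyz":[200,-230,20],"delta_rot":[0,0,0],"grip":60},{"xyz":[200,-230,20],"delta_rot":[0,0,0],"grip":60},{"xyz":[200,-230,20],"delta_rot":[0,0,0],"grip":60},{"xyz":[200,-230,20],"delta_rot":[0,0,0],"grip":60}]' 50
$J '[{"xyz":[200,-230,20],"delta_rot":[0,0,-0.12],"grip":60},{"xyz":[200,-230,20],"delta_rot":[0,0,-0.12],"grip":60},{"xyz":[200,-230,20],"delta_rot":[0,0,-0.12],"grip":60},{"xyz":[200,-230,20],"delta_rot":[0,0,-0.12],"grip":60},{"xyz":[200,-230,20],"delta_rot":[0,0,-0.12],"grip":60}]'
python3 goal.py 450.2 -4.1 120 -1.156
```

```text
t: 1.82
position: [304.3, -320.3, 220.9]
tool_rot: [[0.959, 0.283, 0.001], [0.283, -0.959, -0.001], [0.001, 0.001, -1.0]]
contact_force: [1.0, -0.9, 0.1]
grip_width: 60.1
finger_force: 0.0
t: 2.45
position: [431.2, -43.0, 201.0]
tool_rot: [[0.918, 0.396, 0.001], [0.396, -0.918, -0.0], [0.001, 0.001, -1.0]]
contact_force: [0.8, -0.7, -0.1]
grip_width: 59.8
finger_force: 0.0
t 2.45 pos [431.2 -43.  201. ] shift [ 32.8 -28.2  81. ] turn [ 0.001 -0.001 -0.008] w 59.8 F 0.0 [ 0.8 -0.7 -0.1] q7 -1.29
```

```bash
J="python3 -m jog"
$J '[{"xyz":[33,-28,100],"delta_rot":[0,0,-0.01],"grip":60},{"xyz":[33,-28,100],"delta_rot":[0,0,-0.01],"grip":60},{"xyz":[33,-28,100],"delta_rot":[0,0,-0.01],"grip":60},{"xyz":[33,-28,100],"delta_rot":[0,0,-0.01],"grip":60}]' 
python3 goal.py 450.2 -4.1 25 -1.156
python3 - <<'E'
from fit import *
b=arm.capture("scene");save(b,"s1.png",(190,110,330,220),5)
E
```

```text
t: 2.95
position: [449.9, -6.9, 101.6]
tool_rot: [[0.915, 0.404, 0.0], [0.404, -0.915, -0.0], [0.0, 0.001, -1.0]]
contact_force: [0.3, -0.8, 0.1]
grip_width: 60.1
finger_force: 0.0
t 2.95 pos [449.9  -6.9 101.6] shift [ 1.4 -2.5 76.6] turn [ 0.001 -0.     0.002] w 60.1 F 0.0 [ 0.3 -0.8  0.1] q7 -1.48
```

View pics/s1.png

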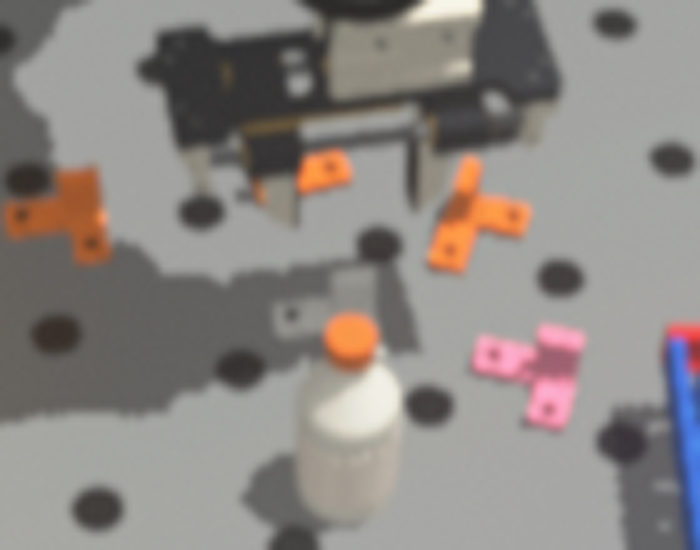

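```bash
J="python3 -m jog"
python3 - <<'E'
from fit import *
b=arm.capture("scene");print(proj(b,T(box(-12,12,-5,5,0,36),[450.2,-4.1,-1.156])).round(1).tolist())
E
$J '[{"xyz":[0,-2,40],"delta_rot":[0,0,0],"grip":60},{"xyz":[0,-2,76],"delta_rot":[0,0,0],"grip":60},{"xyz":[0,-2,76],"delta_rot":[0,0,0],"grip":60}]' 
python3 goal.py 450.2 -4.1 25 -1.156
```

```text
[[264.2, 169.2], [264.6, 161.0], [264.9, 172.0], [265.3, 163.8], [255.8, 170.4], [256.0, 162.2], [256.5, 173.2], [256.7, 165.0]]
t: 3.42
position: [448.7, -5.3, 24.7]
tool_rot: [[0.915, 0.404, -0.001], [0.404, -0.915, -0.001], [-0.001, 0.0, -1.0]]
contact_force: [-0.7, 0.7, 0.7]
grip_width: 60.3
finger_force: 0.0
t 3.42 pos [448.7  -5.3  24.7] shift [ 1.9 -0.5 -0.3] turn [0.    0.001 0.001] w 60.3 F 0.0 [-0.7  0.7  0.7] q7 -1.58
```

```bash
J="python3 -m jog"
$J '[{"xyz":[2,0,0],"delta_rot":[0,0,0],"grip":40},{"xyz":[2,0,0],"delta_rot":[0,0,0],"grip":15},{"xyz":[2,0,0],"delta_rot":[0,0,0],"grip":15},{"xyz":[2,0,0],"delta_rot":[0,0,0],"grip":15},{"xyz":[2,0,0],"delta_rot":[0,0,0],"grip":15}]' 40
$J '[{"xyz":[2,0,0],"delta_rot":[0,0,0],"grip":15},{"xyz":[2,0,-60],"delta_rot":[0,0,0],"grip":15},{"xyz":[2,0,-120],"delta_rot":[0,0,0],"grip":15},{"xyz":[2,0,-130],"delta_rot":[0,0,0],"grip":15}]' 
python3 goal.py 561.6 -280.4 150 -1.656
```

```text
t: 4.05
position: [450.8, -3.9, 25.1]
tool_rot: [[0.914, 0.405, 0.0], [0.405, -0.914, -0.0], [0.0, 0.0, -1.0]]
contact_force: [-1.8, -1.0, 7.4]
grip_width: 23.4
finger_force: 40.0
t: 4.55
position: [454.4, -2.6, 158.2]
tool_rot: [[0.914, 0.405, 0.006], [0.405, -0.914, 0.0], [0.006, 0.002, -1.0]]
contact_force: [0.1, -0.4, -0.7]
grip_width: 23.4
finger_force: 40.0
t 4.55 pos [454.4  -2.6 158.2] shift [-14.4 297.4   8.9] turn [ 0.001 -0.006  0.502] w 23.4 F 40.0 [ 0.1 -0.4 -0.7] q7 -1.44
```

```bash
J="python3 -m jog"
$J '[{"xyz":[-14,297,0],"delta_rot":[0,0,0.5],"grip":15},{"xyz":[-14,297,0],"delta_rot":[0,0,0.5],"grip":15},{"xyz":[-14,297,0],"delta_rot":[0,0,0.5],"grip":15},{"xyz":[-14,297,0],"delta_rot":[0,0,0.5],"grip":15},{"xyz":[-14,297,0],"delta_rot":[0,0,0.5],"grip":15}]'
$J '[{"xyz":[0,0,0],"delta_rot":[0,0,0],"grip":15}]'
python3 goal.py 561.6 -280.4 150 -1.656
python3 - <<'E'
from fit import *
a=arm.capture("top");b=arm.capture("scene")
i=np.hstack([x["pixels"][r:r+110,c:c+150,::-1] for x,r,c in((a,130,300),(b,100,80))])
cv2.imwrite("pics/p1.png",cv2.resize(i,None,fx=2.6,fy=2.6))
E
```

```text
t: 5.18
position: [559.4, -283.0, 153.2]
tool_rot: [[0.996, -0.085, -0.002], [-0.085, -0.996, -0.0], [-0.002, 0.0, -1.0]]
contact_force: [0.9, 0.9, -0.8]
grip_width: 23.7
finger_force: 40.0
t: 5.3
position: [559.0, -284.9, 152.8]
tool_rot: [[0.996, -0.089, -0.002], [-0.089, -0.996, -0.002], [-0.002, 0.002, -1.0]]
contact_force: [-1.3, -0.4, -1.1]
grip_width: 23.5
finger_force: 40.0
t 5.3 pos [ 559.  -284.9  152.8] shift [ 2.2 -4.7  2.8] turn [ 0.002  0.002 -0.004] w 23.5 F 40.0 [-1.3 -0.4 -1.1] q7 -1.38
```

View pics/p1.png

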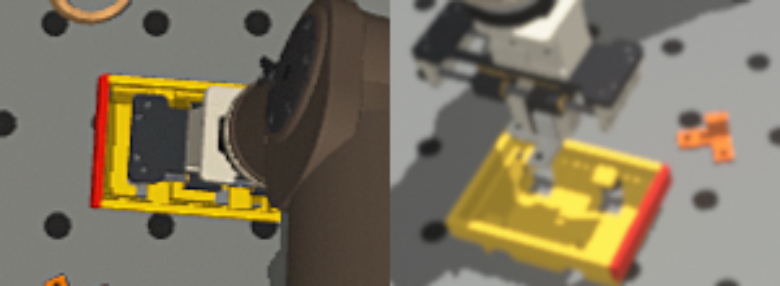

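```bash
J="python3 -m jog"
$J '[{"xyz":[2,-4,30],"delta_rot":[0,0,0],"grip":15},{"xyz":[2,-4,70],"delta_rot":[0,0,0],"grip":15},{"xyz":[2,-4,100],"delta_rot":[0,0,0],"grip":15},{"xyz":[2,-4,117],"delta_rot":[0,0,0],"grip":15},{"xyz":[2,-4,119],"delta_rot":[0,0,0],"grip":15}]'
$J '[{"xyz":[0,0,2],"delta_rot":[0,0,0],"grip":15},{"xyz":[0,0,3],"delta_rot":[0,0,0],"grip":15}]'
python3 goal.py 561.6 -280.4 29 -1.656
```

```text
t: 6.02
position: [561.6, -275.1, 34.9]
tool_rot: [[0.997, -0.082, -0.002], [-0.082, -0.997, 0.001], [-0.002, -0.001, -1.0]]
contact_force: [0.3, -0.1, -0.6]
grip_width: 23.5
finger_force: 40.0
t: 6.28
position: [562.9, -276.6, 33.8]
tool_rot: [[0.997, -0.083, 0.002], [-0.083, -0.997, -0.001], [0.002, 0.001, -1.0]]
contact_force: [-0.7, -0.1, -1.2]
grip_width: 23.6
finger_force: 40.0
t 6.28 pos [ 562.9 -276.6   33.8] shift [-1.   3.9  4.8] turn [ 0.001 -0.002  0.002] w 23.6 F 40.0 [-0.7 -0.1 -1.2] q7 -1.43
```

```bash
J="python3 -m jog"
$J '[{"xyz":[0,2,3],"delta_rot":[0,0,0],"grip":15},{"xyz":[0,2,4],"delta_rot":[0,0,0],"grip":15},{"xyz":[0,2,4],"delta_rot":[0,0,0],"grip":34},{"xyz":[0,2,4],"delta_rot":[0,0,0],"grip":34},{"xyz":[0,2,4],"delta_rot":[0,0,0],"grip":34}]'
$J '[{"xyz":[0,0,-60],"delta_rot":[0,0,0],"grip":34},{"xyz":[0,0,-120],"delta_rot":[0,0,0],"grip":40},{"xyz":[0,0,-180],"delta_rot":[0,0,0],"grip":40},{"xyz":[0,0,-190],"delta_rot":[0,0,0],"grip":40}]'
python3 goal.py 666.4 1.3 220 -1.15
```

```text
t: 6.9
position: [562.0, -278.3, 28.7]
tool_rot: [[0.997, -0.083, 0.0], [-0.083, -0.997, 0.0], [0.0, -0.0, -1.0]]
contact_force: [0.9, -0.4, 0.2]
grip_width: 33.5
finger_force: 0.0
t: 7.4
position: [564.3, -279.0, 223.8]
tool_rot: [[0.997, -0.083, 0.008], [-0.083, -0.997, -0.003], [0.008, 0.002, -1.0]]
contact_force: [-0.1, 0.3, 0.3]
grip_width: 39.8
finger_force: 0.0
t 7.4 pos [ 564.3 -279.   223.8] shift [  78.4 -287.9    3.7] turn [ 0.004 -0.007 -0.504] w 39.8 F 0.0 [-0.1  0.3  0.3] q7 -1.37
```

```bash
J="python3 -m jog"
$J '[{"xyz":[78,-286,0],"delta_rot":[0,0,-0.5],"grip":40},{"xyz":[78,-286,0],"delta_rot":[0,0,-0.5],"grip":40},{"xyz":[78,-286,0],"delta_rot":[0,0,-0.5],"grip":40},{"xyz":[78,-286,0],"delta_rot":[0,0,-0.5],"grip":40},{"xyz":[78,-286,0],"delta_rot":[0,0,-0.5],"grip":40}]'
$J '[{"xyz":[0,0,40],"delta_rot":[0,0,0],"grip":40},{"xyz":[0,0,70],"delta_rot":[0,0,0],"grip":40},{"xyz":[0,0,70],"delta_rot":[0,0,0],"grip":40}]'
python3 goal.py 666.4 1.3 25 -1.15
python3 - <<'E'
from fit import *
a=arm.capture("top");b=arm.capture("scene")
print(proj(b,T(box(-12,12,-5,5,0,36),[666.4,1.3,-2.72])).round(1).tolist())
i=np.hstack([x["pixels"][r:r+110,c:c+130,::-1] for x,r,c in((a,130,310),(b,165,180))])
cv2.imwrite("pics/p2.png",cv2.resize(i,None,fx=3,fy=3))
E
```

```text
t: 8.02
position: [663.6, 3.5, 217.8]
tool_rot: [[0.914, 0.407, -0.001], [0.407, -0.914, 0.001], [-0.001, -0.001, -1.0]]
contact_force: [0.5, -0.7, 0.6]
grip_width: 39.8
finger_force: 0.0
t: 8.4
position: [661.4, -0.0, 145.5]
tool_rot: [[0.914, 0.405, -0.006], [0.405, -0.914, -0.0], [-0.006, -0.002, -1.0]]
contact_force: [0.3, -0.5, -0.2]
grip_width: 39.7
finger_force: 0.0
t 8.4 pos [661.4  -0.  145.5] shift [  5.8   1.1 120.5] turn [-0.002  0.006 -0.004] w 39.7 F 0.0 [ 0.3 -0.5 -0.2] q7 -1.42
[[246.6, 241.2], [246.6, 233.9], [242.6, 241.9], [242.5, 234.6], [244.9, 233.0], [244.8, 225.6], [241.0, 233.6], [240.8, 226.2]]
```

View pics/p2.png

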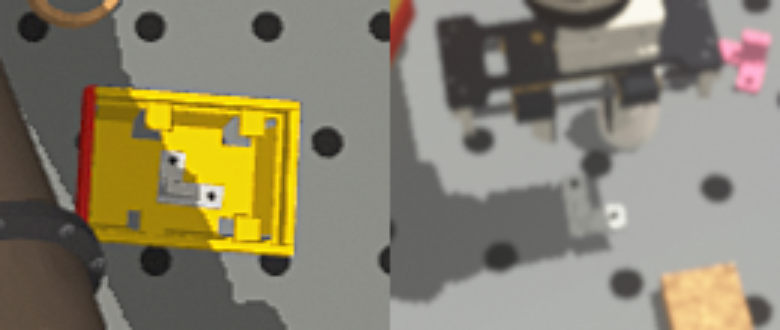

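```bash
J="python3 -m jog"
$J '[{"xyz":[5,0,40],"delta_rot":[0,0,0],"grip":40},{"xyz":[5,0,90],"delta_rot":[0,0,0],"grip":40},{"xyz":[5,0,119],"delta_rot":[0,0,0],"grip":40},{"xyz":[5,0,119],"delta_rot":[0,0,0],"grip":40}]'
python3 goal.py 666.4 1.3 25 -1.15
```

```text
t: 9.0
position: [667.5, 1.9, 29.0]
tool_rot: [[0.915, 0.404, -0.002], [0.404, -0.915, -0.0], [-0.002, -0.001, -1.0]]
contact_force: [0.3, 0.1, -0.3]
grip_width: 40.3
finger_force: 0.0
t 9.0 pos [667.5   1.9  29. ] shift [-1.2  0.1  4. ] turn [-0.001  0.002 -0.004] w 40.3 F 0.0 [ 0.3  0.1 -0.3] q7 -1.47
```

```bash
J="python3 -m jog"
$J '[{"xyz":[0,0,2],"delta_rot":[0,0,0],"grip":40},{"xyz":[0,0,2],"delta_rot":[0,0,0],"grip":3},{"xyz":[0,0,2],"delta_rot":[0,0,0],"grip":3},{"xyz":[0,0,2],"delta_rot":[0,0,0],"grip":3},{"xyz":[0,0,2],"delta_rot":[0,0,0],"grip":3}]' 40
$J '[{"xyz":[0,0,0],"delta_rot":[0,0,0],"grip":3},{"xyz":[0,0,-60],"delta_rot":[0,0,0],"grip":3},{"xyz":[0,0,-120],"delta_rot":[0,0,0],"grip":3},{"xyz":[0,0,-180],"delta_rot":[0,0,0],"grip":3},{"xyz":[0,0,-180],"delta_rot":[0,0,0],"grip":3}]'
python3 - <<'E'
import numpy as np
c,s=np.cos(3.374),np.sin(3.374); print(np.array([543.1,250.3])+[c*-25-s*13,s*-25+c*13], np.array([543.1,250.3])+[c*-15-s*61,s*-15+c*61],np.array([543.1,250.3])+[c*-15+s*61,s*-15-c*61])
E
python3 goal.py 570.5 243.5 190 -1.338
```

```text
t: 9.62
position: [668.4, 2.0, 28.2]
tool_rot: [[0.914, 0.405, 0.001], [0.405, -0.914, -0.0], [0.001, 0.001, -1.0]]
contact_force: [-0.6, 0.2, 3.5]
grip_width: 9.5
finger_force: 40.0
t: 10.25
position: [670.8, 3.0, 213.2]
tool_rot: [[0.914, 0.405, 0.009], [0.405, -0.914, 0.001], [0.009, 0.003, -1.0]]
contact_force: [0.3, -0.5, -2.4]
grip_width: 9.7
finger_force: 40.0
[570.4220394  243.40752853] [571.74629089 194.39481224] [543.64715171 313.11481215]
t 10.25 pos [670.8   3.  213.2] shift [   5.5 -260.6   22.6] turn [ 0.002 -0.009  0.184] w 9.7 F 40.0 [ 0.3 -0.5 -2.4] q7 -1.41
```

```bash
J="python3 -m jog"
$J '[{"xyz":[5,-259,0],"delta_rot":[0,0,0.184],"grip":3},{"xyz":[5,-259,0],"delta_rot":[0,0,0.184],"grip":3},{"xyz":[5,-259,0],"delta_rot":[0,0,0.184],"grip":3},{"xyz":[5,-259,0],"delta_rot":[0,0,0.184],"grip":3},{"xyz":[5,-259,0],"delta_rot":[0,0,0.184],"grip":3}]'
$J '[{"xyz":[0,0,40],"delta_rot":[0,0,0],"grip":3},{"xyz":[0,0,70],"delta_rot":[0,0,0],"grip":3},{"xyz":[0,0,70],"delta_rot":[0,0,0],"grip":3}]'
python3 goal.py 570.5 243.5 32 -1.338
```

```text
t: 10.88
position: [564.0, 247.0, 206.6]
tool_rot: [[0.971, 0.239, -0.003], [0.239, -0.971, 0.002], [-0.002, -0.003, -1.0]]
contact_force: [-0.4, -0.5, -1.2]
grip_width: 9.6
finger_force: 40.0
t: 11.25
position: [566.1, 239.1, 134.4]
tool_rot: [[0.973, 0.23, -0.006], [0.23, -0.973, -0.003], [-0.006, 0.002, -1.0]]
contact_force: [-0.4, 0.5, -1.2]
grip_width: 9.7
finger_force: 40.0
t 11.25 pos [566.1 239.1 134.4] shift [  6.   -3.4 102.4] turn [ 0.002  0.006 -0.001] w 9.7 F 40.0 [-0.4  0.5 -1.2] q7 -2.02
```

```bash
J="python3 -m jog"
$J '[{"xyz":[5,-3,30],"delta_rot":[0,0,0],"grip":3},{"xyz":[5,-3,70],"delta_rot":[0,0,0],"grip":3},{"xyz":[5,-3,97],"delta_rot":[0,0,0],"grip":3},{"xyz":[5,-3,97],"delta_rot":[0,0,0],"grip":3}]'
$J '[{"xyz":[0,0,2],"delta_rot":[0,0,0],"grip":3},{"xyz":[0,0,2],"delta_rot":[0,0,0],"grip":3}]'
python3 goal.py 570.5 243.5 32 -1.338
```

```text
t: 11.75
position: [571.3, 244.2, 39.7]
tool_rot: [[0.973, 0.23, -0.003], [0.23, -0.973, -0.002], [-0.003, 0.001, -1.0]]
contact_force: [-1.0, 0.4, -2.2]
grip_width: 9.8
finger_force: 40.0
t: 12.0
position: [573.0, 245.5, 40.3]
tool_rot: [[0.973, 0.23, 0.002], [0.23, -0.973, 0.001], [0.002, -0.0, -1.0]]
contact_force: [0.4, 0.1, -0.7]
grip_width: 9.5
finger_force: 40.0
t 12.0 pos [573.  245.5  40.3] shift [-2.9  1.4  8.3] turn [-0.    -0.002 -0.   ] w 9.5 F 40.0 [ 0.4  0.1 -0.7] q7 -2.07
```

```bash
J="python3 -m jog"
$J '[{"xyz":[0,0,5],"delta_rot":[0,0,0],"grip":3},{"xyz":[0,0,8],"delta_rot":[0,0,0],"grip":3},{"xyz":[0,0,8],"delta_rot":[0,0,0],"grip":3}]'
python3 goal.py 570.5 243.5 32 -1.338
```

```text
t: 12.38
position: [572.3, 245.2, 32.1]
tool_rot: [[0.973, 0.231, 0.001], [0.231, -0.973, -0.0], [0.001, 0.0, -1.0]]
contact_force: [-3.1, -2.4, 13.8]
grip_width: 9.5
finger_force: 40.0
t 12.38 pos [572.3 245.2  32.1] shift [-2.1  1.2  0.1] turn [ 0.    -0.001 -0.   ] w 9.5 F 40.0 [-3.1 -2.4 13.8] q7 -2.08
```

Contact with the floor; release, rise, and look.

```bash
J="python3 -m jog"
$J '[{"xyz":[0,0,-1],"delta_rot":[0,0,0],"grip":18},{"xyz":[0,0,-1],"delta_rot":[0,0,0],"grip":18},{"xyz":[0,0,-30],"delta_rot":[0,0,0],"grip":18},{"xyz":[0,0,-90],"delta_rot":[0,0,0],"grip":40},{"xyz":[0,0,-130],"delta_rot":[0,0,0],"grip":50}]'
$J '[{"xyz":[0,300,0],"delta_rot":[0,0,0],"grip":50},{"xyz":[0,300,0],"delta_rot":[0,0,0],"grip":50},{"xyz":[0,300,0],"delta_rot":[0,0,0],"grip":50},{"xyz":[0,300,0],"delta_rot":[0,0,0],"grip":50}]'
python3 - <<'E'
from fit import *
np.set_printoptions(precision=3,suppress=True)
a=arm.capture("top");b=arm.capture("scene");A=masks(a)
m=near(A["b"],(163,199),True);print(m.sum(),*fit([(a,m)],TOTE,[543.1,250.3,3.374]))
i=np.hstack([x["pixels"][r:r+110,c:c+130,::-1] for x,r,c in((a,140,100),(b,155,290))])
cv2.imwrite("pics/p3.png",cv2.resize(i,None,fx=3,fy=3))
E
python3 goal.py 571.7 194.4 150 -1.338
```

```text
t: 13.0
position: [572.5, 245.6, 163.0]
tool_rot: [[0.973, 0.231, 0.002], [0.231, -0.973, 0.001], [0.002, -0.001, -1.0]]
contact_force: [0.4, 0.3, -0.6]
grip_width: 33.1
finger_force: 0.0
t: 13.5
position: [629.9, -0.1, 160.7]
tool_rot: [[0.973, 0.231, 0.0], [0.231, -0.973, 0.0], [0.0, 0.0, -1.0]]
contact_force: [0.2, 0.1, -0.3]
grip_width: 50.1
finger_force: 0.0
3844.0 [543.286 249.961   3.377] 0.01934833452105522
t 13.6 pos [630.8  -8.9 160. ] shift [ -13.1 -211.4    8.8] turn [ 0.005  0.001 -0.012] w 50.1 F 0.0 [-0.4  0.2 -0.1] q7 -1.6
```

View pics/p3.png

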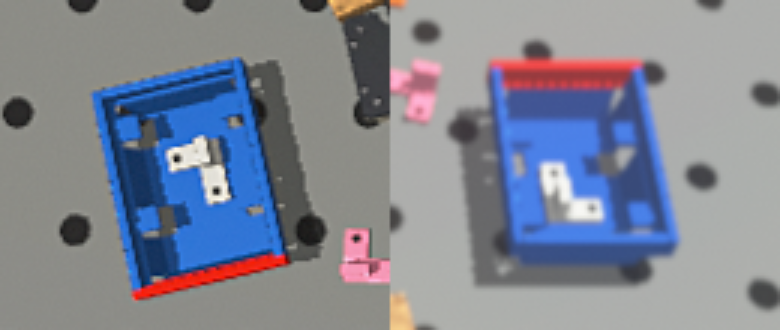

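```bash
J="python3 -m jog"
$J '[{"xyz":[-13,-209,0],"delta_rot":[0,0,-0.005],"grip":34},{"xyz":[-13,-209,0],"delta_rot":[0,0,-0.005],"grip":34},{"xyz":[-13,-209,0],"delta_rot":[0,0,-0.005],"grip":34},{"xyz":[-13,-209,0],"delta_rot":[0,0,-0.005],"grip":34},{"xyz":[-13,-209,0],"delta_rot":[0,0,-0.005],"grip":34}]'
$J '[{"xyz":[0,0,40],"delta_rot":[0,0,0],"grip":34},{"xyz":[0,0,60],"delta_rot":[0,0,0],"grip":34},{"xyz":[0,0,60],"delta_rot":[0,0,0],"grip":34}]'
python3 goal.py 571.9 194.0 63 -1.335
```

```text
t: 14.22
position: [567.7, 204.9, 160.6]
tool_rot: [[0.971, 0.24, -0.0], [0.24, -0.971, 0.001], [-0.0, -0.001, -1.0]]
contact_force: [-0.1, -1.2, -0.5]
grip_width: 34.3
finger_force: 0.0
t: 14.6
position: [568.4, 199.8, 99.0]
tool_rot: [[0.972, 0.233, -0.003], [0.233, -0.972, -0.002], [-0.003, 0.002, -1.0]]
contact_force: [0.2, 0.1, 0.5]
grip_width: 34.1
finger_force: 0.0
t 14.6 pos [568.4 199.8  99. ] shift [ 2.2  6.4 36. ] turn [ 0.002  0.003 -0.   ] w 34.1 F 0.0 [0.2 0.1 0.5] q7 -1.98
```

```bash
J="python3 -m jog"
$J '[{"xyz":[2,6,0],"delta_rot":[0,0,0],"grip":34},{"xyz":[2,6,10],"delta_rot":[0,0,0],"grip":34},{"xyz":[2,6,25],"delta_rot":[0,0,0],"grip":34},{"xyz":[2,6,33],"delta_rot":[0,0,0],"grip":34},{"xyz":[2,6,33],"delta_rot":[0,0,0],"grip":34}]'
python3 goal.py 571.9 194.0 63 -1.335
```

```text
t: 15.22
position: [571.5, 196.7, 66.7]
tool_rot: [[0.972, 0.236, -0.002], [0.236, -0.972, -0.001], [-0.002, 0.0, -1.0]]
contact_force: [-0.3, -0.0, 0.6]
grip_width: 34.2
finger_force: 0.0
t 15.22 pos [571.5 196.7  66.7] shift [-0.2  2.8  3.7] turn [0.    0.002 0.002] w 34.2 F 0.0 [-0.3 -0.   0.6] q7 -1.99
```

```bash
J="python3 -m jog"
$J '[{"xyz":[0,2,3],"delta_rot":[0,0,0],"grip":34},{"xyz":[0,2,3],"delta_rot":[0,0,0],"grip":16},{"xyz":[0,2,3],"delta_rot":[0,0,0],"grip":2},{"xyz":[0,2,3],"delta_rot":[0,0,0],"grip":2},{"xyz":[0,2,3],"delta_rot":[0,0,0],"grip":2}]' 60
$J '[{"xyz":[0,0,0],"delta_rot":[0,0,0],"grip":2},{"xyz":[0,0,-10],"delta_rot":[0,0,0],"grip":2},{"xyz":[0,0,-30],"delta_rot":[0,0,0],"grip":2}]' 
python3 goal.py 637 -272 250 -0.084
```

```text
t: 15.85
position: [572.9, 194.7, 64.9]
tool_rot: [[0.972, 0.235, 0.0], [0.235, -0.972, -0.0], [0.0, 0.0, -1.0]]
contact_force: [-0.2, -1.4, 1.2]
grip_width: 7.4
finger_force: 60.0
t: 16.23
position: [571.4, 194.5, 94.1]
tool_rot: [[0.972, 0.236, -0.003], [0.236, -0.972, -0.001], [-0.003, 0.0, -1.0]]
contact_force: [-0.4, 0.1, -4.0]
grip_width: 7.4
finger_force: 60.1
t 16.23 pos [571.4 194.5  94.1] shift [ -46.8  468.9 -155.5] turn [-0.002  0.003 -1.249] w 7.4 F 60.1 [-0.4  0.1 -4. ] q7 -1.97
```

```bash
J="python3 -m jog"
$J '[{"xyz":[0,0,-30],"delta_rot":[0,0,0],"grip":2},{"xyz":[0,0,-65],"delta_rot":[0,0,0],"grip":2},{"xyz":[0,0,-100],"delta_rot":[0,0,0],"grip":2},{"xyz":[0,0,-135],"delta_rot":[0,0,0],"grip":2},{"xyz":[0,0,-160],"delta_rot":[0,0,0],"grip":2}]' 
$J '[{"xyz":[-3,30,0],"delta_rot":[0,0,-0.08],"grip":2},{"xyz":[-6,65,0],"delta_rot":[0,0,-0.18],"grip":2},{"xyz":[-10,100,0],"delta_rot":[0,0,-0.28],"grip":2},{"xyz":[-13,135,0],"delta_rot":[0,0,-0.38],"grip":2},{"xyz":[-16,165,0],"delta_rot":[0,0,-0.45],"grip":2}]' 
python3 goal.py 637 -272 250 -0.084
python3 - <<'E'
from fit import *
b=arm.capture("scene");save(b,"p4.png",(150,60,400,260),3)
E
```

```text
t: 16.85
position: [572.3, 195.1, 256.4]
tool_rot: [[0.972, 0.236, 0.0], [0.236, -0.972, 0.0], [0.0, -0.0, -1.0]]
contact_force: [0.2, -0.0, -4.6]
grip_width: 7.5
finger_force: 60.0
t: 17.48
position: [595.5, 29.2, 254.5]
tool_rot: [[0.771, 0.637, -0.001], [0.637, -0.771, -0.0], [-0.001, -0.0, -1.0]]
contact_force: [0.9, 1.1, -4.9]
grip_width: 7.2
finger_force: 60.1
t 17.48 pos [595.5  29.2 254.5] shift [-159.8  258.7    4.6] turn [-0.001  0.001 -0.797] w 7.2 F 60.1 [ 0.9  1.1 -4.9] q7 -1.19
```

View pics/p4.png

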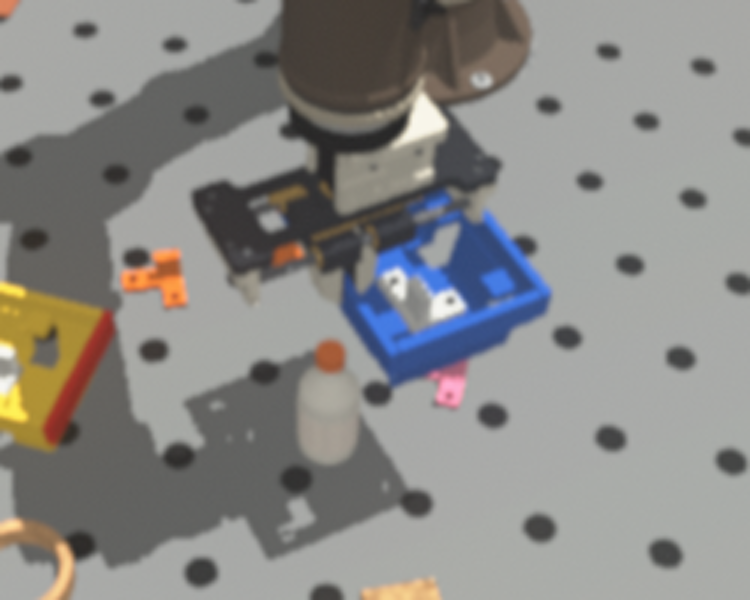

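```bash
J="python3 -m jog"
$J '[{"xyz":[-16,26,0],"delta_rot":[0,0,-0.08],"grip":2},{"xyz":[-36,58,0],"delta_rot":[0,0,-0.18],"grip":2},{"xyz":[-56,91,0],"delta_rot":[0,0,-0.28],"grip":2},{"xyz":[-72,117,0],"delta_rot":[0,0,-0.38],"grip":2},{"xyz":[-85,138,0],"delta_rot":[0,0,-0.46],"grip":2}]' 
python3 goal.py 637 -272 230 -0.084
```

```text
t: 18.15
position: [617.5, -131.1, 254.5]
tool_rot: [[0.409, 0.913, -0.001], [0.913, -0.409, 0.0], [-0.0, -0.001, -1.0]]
contact_force: [0.7, 0.5, -5.1]
grip_width: 7.5
finger_force: 60.1
t 18.15 pos [ 617.5 -131.1  254.5] shift [-120.6   75.5   24.5] turn [-0.001  0.    -0.337] w 7.5 F 60.1 [ 0.7  0.5 -5.1] q7 -0.5
```

```bash
J="python3 -m jog"
$J '[{"xyz":[-30,19,0],"delta_rot":[0,0,-0.1],"grip":2},{"xyz":[-60,38,0],"delta_rot":[0,0,-0.2],"grip":2},{"xyz":[-90,57,5],"delta_rot":[0,0,-0.3],"grip":2},{"xyz":[-115,72,15],"delta_rot":[0,0,-0.337],"grip":2},{"xyz":[-121,75,25],"delta_rot":[0,0,-0.337],"grip":2}]' 
$J '[{"xyz":[0,0,0],"delta_rot":[0,0,0],"grip":2}]'
python3 goal.py 637 -272 180 -0.084
python3 - <<'E'
from fit import *
np.set_printoptions(precision=3,suppress=True)
a=arm.capture("top");A=masks(a);b=arm.capture("scene");s=arm.read_state();print(s["position"])
mb=cv2.cvtColor(a["pixels"],cv2.COLOR_RGB2HSV)
i=np.hstack([x["pixels"][r:r+130,c:c+150,::-1] for x,r,c in((a,120,290),(b,80,80))])
cv2.imwrite("pics/p5.png",cv2.resize(i,None,fx=2.6,fy=2.6))
E
```

```text
t: 18.77
position: [635.8, -273.7, 228.7]
tool_rot: [[0.089, 0.996, -0.001], [0.996, -0.089, -0.001], [-0.001, -0.001, -1.0]]
contact_force: [0.4, -0.5, -6.1]
grip_width: 7.5
finger_force: 60.1
t: 18.9
position: [635.7, -270.6, 228.4]
tool_rot: [[0.087, 0.996, -0.002], [0.996, -0.087, 0.001], [0.001, -0.002, -1.0]]
contact_force: [0.3, 1.2, -5.5]
grip_width: 7.4
finger_force: 60.1
t 18.9 pos [ 635.7 -270.6  228.4] shift [-1.4  1.5 48.4] turn [-0.002 -0.001 -0.003] w 7.4 F 60.1 [ 0.3  1.2 -5.5] q7 0.0
[ 636.794 -269.068  230.017]
```

View pics/p5.png

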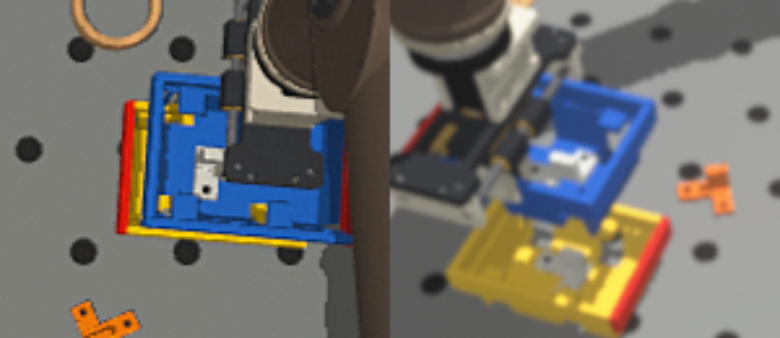

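```bash
J="python3 -m jog"
$J '[{"xyz":[-2,0,20],"delta_rot":[0,0,0],"grip":2},{"xyz":[-2,0,45],"delta_rot":[0,0,0],"grip":2},{"xyz":[-2,0,68],"delta_rot":[0,0,0],"grip":2},{"xyz":[-2,0,76],"delta_rot":[0,0,0],"grip":2},{"xyz":[-2,0,76],"delta_rot":[0,0,0],"grip":2}]' 
$J '[{"xyz":[0,0,0],"delta_rot":[0,0,0],"grip":2}]'
cat > rel.py <<'E'
from fit import *
import sys
np.set_printoptions(precision=3,suppress=True)
a=arm.capture("top");s=arm.read_state();p=np.array(s["position"]);z=p[2]-64.9
hsv=cv2.cvtColor(np.ascontiguousarray(a["pixels"]),cv2.COLOR_RGB2HSV).astype(int)
B=(hsv[...,0]>100)&(hsv[...,0]<125)&(hsv[...,1]>140)&(hsv[...,2]>50)
B[:,:300]=0;B[:,440:]=0
m=cv2.morphologyEx(B.astype(np.uint8),cv2.MORPH_OPEN,np.ones((2,2)))
h=cv2.convexHull(np.argwhere(m)[:,::-1].astype(np.int32));cv2.fillConvexPoly(m,h,1)
c,r=np.meshgrid(np.arange(512),np.arange(384));V=((c<374)|((r>196)&(c<415))).astype(np.float32)
yaw=np.arctan2(s["tool_rot"][1][1],s["tool_rot"][0][1])-np.pi/2
R=np.array([[np.cos(yaw),-np.sin(yaw)],[np.sin(yaw),np.cos(yaw)]]);q0=list(p[:2]-R@[-15.6,60.8])+[yaw]
f=lambda q:(np.abs(render(a,TOTE,q,z)-m)*V).sum()
q=np.array(q0)
for k in range(3):
    sim=np.vstack([q]+[q+np.eye(3)[i]*[5,5,.04][i] for i in range(3)])
    q=minimize(f,q,method="Nelder-Mead",options=dict(initial_simplex=sim,xatol=.02,fatol=1e-4)).x
print("tcp",p,"z",z,"pred",q0,"fit",q,f(q),f(np.array(q0)))
g=np.array([574.58,-281.5])
for qq in(q0,q): print("rel to yellow",qq[:2]-g,"yaw err",(qq[2]-1.486)%(2*np.pi)-np.pi,"tool shift needed",np.array(s["tool_rot"]).T[:2,:2]@(g-qq[:2]))
o=a["pixels"][:,:,::-1].copy()
for T0,col in((T(box(-90,90,-65,65,68,68)[::2],q,z),(255,255,255)),(T(box(-90,90,-65,65,68,68)[::2],[*g,1.486]),(0,255,0))):
    o=cv2.resize(o,None,fx=1,fy=1)
    u=proj(a,T0)[[0,1,3,2]];cv2.polylines(o,[np.round(u*16).astype(np.int32)],True,col,1,cv2.LINE_AA,4)
cv2.imwrite("pics/"+sys.argv[1],cv2.resize(o[120:250,290:450],None,fx=4.5,fy=4.5,interpolation=cv2.INTER_NEAREST))
E
python3 rel.py r1.png
```

```text
t: 19.62
position: [636.2, -272.5, 153.2]
tool_rot: [[0.085, 0.996, -0.001], [0.996, -0.085, 0.0], [0.0, -0.001, -1.0]]
contact_force: [-0.3, -0.5, -4.9]
grip_width: 7.5
finger_force: 60.1
t: 19.75
position: [637.1, -272.8, 154.7]
tool_rot: [[0.086, 0.996, 0.002], [0.996, -0.086, -0.0], [-0.0, 0.002, -1.0]]
contact_force: [0.3, 0.4, -5.1]
grip_width: 7.5
finger_force: 60.1
tcp [ 637.076 -272.905  154.867] z 89.96702391473514 pred [np.float64(575.1606174459571), np.float64(-283.2227859219857), np.float64(-1.6568304263504035)] fit [ 571.702 -280.827   -1.66 ] 47.5625 206.625
rel to yellow [ 0.581 -1.723] yaw err -0.0012377727606103228 tool shift needed [ 1.667 -0.727]
rel to yellow [-2.878  0.673] yaw err -0.004158014294538326 tool shift needed [-0.423  2.925]
```

View pics/r1.png

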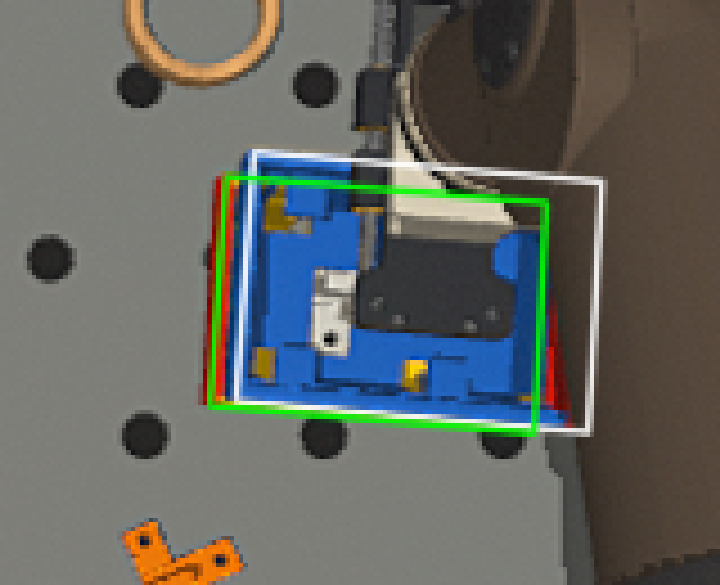

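```bash
J="python3 -m jog"
$J '[{"xyz":[0.5,2,8],"delta_rot":[0,0,0],"grip":2},{"xyz":[0.5,2,18],"delta_rot":[0,0,0],"grip":2},{"xyz":[0.5,2,26],"delta_rot":[0,0,0],"grip":2},{"xyz":[0.5,2,28],"delta_rot":[0,0,0],"grip":2},{"xyz":[0.5,2,28],"delta_rot":[0,0,0],"grip":2}]' 
python3 rel.py r2.png
```

```text
t: 20.42
position: [638.4, -272.6, 125.5]
tool_rot: [[0.086, 0.996, -0.0], [0.996, -0.086, 0.0], [0.0, -0.0, -1.0]]
contact_force: [0.5, 0.3, -5.4]
grip_width: 7.7
finger_force: 60.1
tcp [ 638.579 -272.58   125.835] z 60.935014887938095 pred [np.float64(576.6630397873801), np.float64(-282.89512028514827), np.float64(-1.6568804781503788)] fit [ 572.905 -280.87    -1.657] 128.0625 283.3125
rel to yellow [ 2.083 -1.395] yaw err -0.0012878245605856264 tool shift needed [ 1.211 -2.195]
rel to yellow [-1.675  0.63 ] yaw err -0.0010313008323565853 tool shift needed [-0.484  1.723]
```

```bash
J="python3 -m jog"
$J '[{"xyz":[0,0.5,3],"delta_rot":[0,0,0],"grip":2},{"xyz":[0,0.5,6],"delta_rot":[0,0,0],"grip":2},{"xyz":[0,0.5,7],"delta_rot":[0,0,0],"grip":2},{"xyz":[0,0.5,7],"delta_rot":[0,0,0],"grip":2}]' 
$J '[{"xyz":[0,0,2],"delta_rot":[0,0,0],"grip":2},{"xyz":[0,0,2],"delta_rot":[0,0,0],"grip":2}]'
```

```text
t: 20.98
position: [638.9, -272.6, 118.6]
tool_rot: [[0.086, 0.996, -0.0], [0.996, -0.086, 0.0], [-0.0, -0.0, -1.0]]
contact_force: [-0.5, 1.0, -5.1]
grip_width: 7.2
finger_force: 60.1
t: 21.22
position: [639.4, -272.6, 117.2]
tool_rot: [[0.086, 0.996, 0.001], [0.996, -0.086, -0.0], [-0.0, 0.001, -1.0]]
contact_force: [1.3, -0.4, -1.4]
grip_width: 7.7
finger_force: 60.0
```

```bash
J="python3 -m jog"
$J '[{"xyz":[0,0,1],"delta_rot":[0,0,0],"grip":2},{"xyz":[0,0,1],"delta_rot":[0,0,0],"grip":2}]' 
$J '[{"xyz":[0,0,0],"delta_rot":[0,0,0],"grip":12},{"xyz":[0,0,0],"delta_rot":[0,0,0],"grip":24},{"xyz":[0,0,0],"delta_rot":[0,0,0],"grip":24}]' 
$J '[{"xyz":[0,0,-10],"delta_rot":[0,0,0],"grip":24},{"xyz":[0,0,-30],"delta_rot":[0,0,0],"grip":24},{"xyz":[0,0,-90],"delta_rot":[0,0,0],"grip":24},{"xyz":[0,0,-150],"delta_rot":[0,0,0],"grip":24}]' 
$J '[{"xyz":[250,-150,0],"delta_rot":[0,0,0],"grip":24},{"xyz":[250,-150,0],"delta_rot":[0,0,0],"grip":24},{"xyz":[250,-150,0],"delta_rot":[0,0,0],"grip":24},{"xyz":[250,-150,0],"delta_rot":[0,0,0],"grip":24},{"xyz":[250,-150,0],"delta_rot":[0,0,0],"grip":24}]'
python3 - <<'E'
from fit import *
np.set_printoptions(precision=3,suppress=True)
a=arm.capture("top");b=arm.capture("scene")
A=masks(a);m=near(A["b"],(370,186),True);print(m.sum(),*fit([(a,m)],TOTE,[575,-281.5,-1.656],52,(4,4,.05)))
i=np.hstack([x["pixels"][r:r+130,c:c+150,::-1] for x,r,c in((a,120,290),(b,100,70))])
cv2.imwrite("pics/p6.png",cv2.resize(i,None,fx=2.6,fy=2.6))
E
```

```text
t: 21.48
position: [639.6, -272.7, 116.9]
tool_rot: [[0.086, 0.996, 0.002], [0.996, -0.086, -0.001], [-0.0, 0.002, -1.0]]
contact_force: [-0.7, 0.2, 5.8]
grip_width: 7.6
finger_force: 60.0
t: 21.85
position: [638.8, -272.7, 115.5]
tool_rot: [[0.086, 0.996, -0.0], [0.996, -0.086, -0.0], [-0.0, -0.0, -1.0]]
contact_force: [-0.3, -0.1, 0.2]
grip_width: 23.3
finger_force: 0.0
t: 22.35
position: [638.9, -272.4, 268.9]
tool_rot: [[0.086, 0.996, 0.001], [0.996, -0.086, 0.0], [0.0, 0.001, -1.0]]
contact_force: [0.9, -0.1, -0.1]
grip_width: 23.9
finger_force: 0.0
t: 22.98
position: [509.8, -7.5, 267.7]
tool_rot: [[0.083, 0.997, 0.002], [0.997, -0.083, -0.0], [-0.0, 0.002, -1.0]]
contact_force: [0.7, 0.3, -0.1]
grip_width: 23.7
finger_force: 0.0
4390.0 [ 573.812 -278.89    -1.65 ] 0.044319476932287216
```

View pics/p6.png

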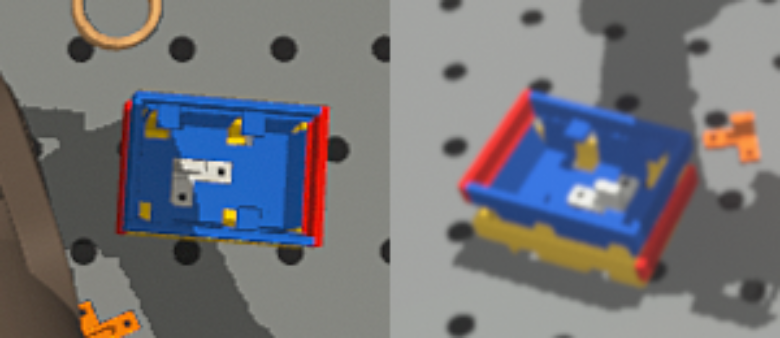

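Run:
```python
from fit import *
from scipy.spatial.transform import Rotation as Ro
np.set_printoptions(precision=3,suppress=True)
a=arm.capture("top");b=arm.capture("scene")
vs=[]
RIM=[box(-82,90,-65,65,42,68)]
for p,u in((a,(372,186)),(b,(288/1+0,0))):
    u=proj(p,[574.6,-281.5,110])[0]
    hsv=cv2.cvtColor(np.ascontiguousarray(p["pixels"]),cv2.COLOR_RGB2HSV).astype(int);h,s,v=hsv[...,0],hsv[...,1],hsv[...,2]
    B=(h>100)&(h<125)&(s>140)&(v>40);B[:int(u[1])-60]=0;B[int(u[1])+60:]=0;B[:,:max(0,int(u[0])-60)]=0;B[:,int(u[0])+60:]=0
    hull=cv2.convexHull(np.argwhere(cv2.morphologyEx(B.astype(np.uint8),cv2.MORPH_OPEN,np.ones((2,2))))[:,::-1].astype(np.int32));m=np.zeros((384,512),np.uint8);cv2.fillConvexPoly(m,hull,1)
    red=((h<8)|(h>172))&(s>120); vs.append((p,m.astype(np.float32),1-cv2.dilate(red.astype(np.uint8),np.ones((3,3)))))
def f(q,vv):
    R=Ro.from_euler("zyx",[q[2],q[4],q[5]]).as_matrix(); c=0
    P=[TOTE[0]@R.T+[q[0],q[1],q[3]]]
    for p,m,V in vv: c+=(np.abs(render(p,P,[0,0,0],0)-m)*V).sum()
    return c
for vv,n in((vs[:1],"top"),(vs[1:],"scene"),(vs,"both")):
    q=np.array([574.6,-281.5,-1.656,52,0,0])
    for k in range(3):
        r=minimize(f,q,(vv,),method="Nelder-Mead",options=dict(initial_simplex=np.vstack([q]+[q+np.eye(6)[i]*[4,4,.04,4,.04,.04][i] for i in range(6)]),maxiter=500));q=r.x
    print(n,q,r.fun,f(np.array([574.6,-281.5,-1.656,52,0,0]),vv))
for n in("glue_bottle","tape_roll","sanding_block"):
    print(n,[(np.round(d["location"]),round(d["confidence"],2)) for d in arm.spot_in(a,n)[:2]],[(np.round(d["location"]),round(d["confidence"],2)) for d in arm.spot_in(b,n)[:2]])
s=arm.read_state();print(s["t"],s["position"])
```

```text
top [ 575.646 -277.675   -1.646   48.958   -0.016    0.051] 45.0 80.75
scene [ 566.956 -278.664   -1.773   36.252    0.051    0.157] 79.3125 196.4375
both [ 577.606 -281.228   -1.655   48.906   -0.054   -0.012] 149.875 277.1875
glue_bottle [(array([379., 183.]), 0.37)] [(array([258., 197.]), 0.86)]
tape_roll [(array([339., 111.]), 0.97)] [(array([153., 244.]), 0.83)]
sanding_block [(array([216., 127.]), 0.62)] []
23.475 [511.315 -11.518 265.66 ]
```

Run:
```python
from fit import *
from scipy.spatial.transform import Rotation as Ro
np.set_printoptions(precision=3,suppress=True)
a=arm.capture("top");b=arm.capture("scene")
for nm,p in(("top",a),("scene",b)):
    u=proj(p,[574.6,-281.5,110])[0]
    hsv=cv2.cvtColor(np.ascontiguousarray(p["pixels"]),cv2.COLOR_RGB2HSV).astype(int);h,s,v=hsv[...,0],hsv[...,1],hsv[...,2]
    B=(h>100)&(h<125)&(s>140)&(v>40);B[:int(u[1])-60]=0;B[int(u[1])+60:]=0;B[:,:max(0,int(u[0])-60)]=0;B[:,int(u[0])+60:]=0
    B=cv2.morphologyEx(B.astype(np.uint8),cv2.MORPH_OPEN,np.ones((2,2)))
    m=np.zeros((384,512),np.uint8);cv2.fillConvexPoly(m,cv2.convexHull(np.argwhere(B)[:,::-1].astype(np.int32)),1)
    red=((h<8)|(h>172))&(s>120);yel=(h>15)&(h<38)&(s>100)&(m==0)
    V=1-cv2.dilate(red.astype(np.uint8),np.ones((3,3)))
    rim=box(-90,90,-65,65,42,68)
    for z,pt,rl in((52,0,0),(44,0,0),(60,0,0),(52,.06,0),(52,-.06,0),(52,0,.06),(52,0,-.06),(46,.15,0),(46,-.15,0),(46,0,.15),(46,0,-.15)):
        def f(q):
            R=Ro.from_euler("zyx",[q[2],pt,rl]).as_matrix();return (np.abs(render(p,[rim@R.T+[q[0],q[1],z]],[0,0,0],0)-m)*V).sum()
        q=np.array([574.6,-281.5,-1.656])
        for k in range(2): r=minimize(f,q,method="Nelder-Mead",options=dict(initial_simplex=np.vstack([q]+[q+np.eye(3)[i]*[4,4,.04][i] for i in range(3)])));q=r.x
        print(nm,z,pt,rl,q,r.fun)
```

```text
top 52 0 0 [ 574.431 -279.916   -1.656] 56.875
top 44 0 0 [ 575.392 -282.004   -1.655] 47.9375
top 60 0 0 [ 573.748 -276.462   -1.652] 71.25
top 52 0.06 0 [ 571.579 -278.19    -1.655] 61.3125
top 52 -0.06 0 [ 577.725 -279.258   -1.655] 54.375
top 52 0 0.06 [ 574.439 -277.106   -1.645] 50.25
top 52 0 -0.06 [ 574.65  -281.631   -1.662] 59.9375
top 46 0.15 0 [ 567.853 -278.595   -1.656] 57.125
top 46 -0.15 0 [ 584.035 -280.702   -1.654] 58.5625
top 46 0 0.15 [ 575.418 -272.252   -1.635] 47.8125
top 46 0 -0.15 [ 575.807 -281.677   -1.675] 66.4375
scene 52 0 0 [ 582.428 -279.34    -1.686] 106.375
scene 44 0 0 [ 577.007 -282.362   -1.687] 123.0
scene 60 0 0 [ 588.174 -276.267   -1.682] 101.6875
scene 52 0.06 0 [ 579.769 -279.704   -1.678] 86.125
scene 52 -0.06 0 [ 585.931 -278.149   -1.695] 172.75
scene 52 0 0.06 [ 582.735 -272.453   -1.725] 114.375
scene 52 0 -0.06 [ 582.258 -282.849   -1.653] 110.25
scene 46 0.15 0 [ 570.981 -281.897   -1.666] 106.5625
scene 46 -0.15 0 [ 589.136 -278.179   -1.713] 323.3125
scene 46 0 0.15 [ 579.199 -266.853   -1.776] 144.6875
scene 46 0 -0.15 [ 578.08  -287.385   -1.585] 135.0625
```

```bash
python3 -c "
from bench import arm; print(arm.hand_in())"
```

```text
the job is handed in; nothing more can be done
None
```

Job handed in at about 24 s of the 69 s limit: the left bracket is in the yellow tote, the right bracket is in the blue tote, and the blue tote is stacked half-turned on the yellow one. The camera fits agree with it standing level at ledge height, though they cannot rule out a slight tilt; the bottle is still standing, but I viewed 11 pictures, one over the limit of 10.

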